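# Clamp the sample cell: touch, then a quarter turn

## Robot

A 7-joint arm with a two-finger parallel gripper is mounted at the origin on a cart in front of the work surface, level with it; the furniture and walls round the work are solid. World frame = base frame: x ahead of the robot, y to its left, z up, the work surface at z = 0. Lengths are in mm, angles in degrees, forces in N, time in s.
With the tool pointing down it reaches from about 400 to 750 mm from the base axis. Payload 19.5 kg.
Tool frame: the origin (TCP) lies on the mounting face of the last link; the fingertips stand 173 mm ahead of it and the grasp point (between the pads) lies 155 mm ahead of it; z points along the fingers, y is the direction in which the jaws open and shut (so a half turn about z gives the same grasp; the last joint's range is limited). The gripper opens to 85 mm and grips with 20 to 120 N. Pads are 22 mm wide; open, the fingers measure 114 mm over their backs; the gripper's body (76 mm by 85 mm) begins 54 mm behind the grasp point. The pads swing forward as they close: fully open they stand 13 mm farther back than shut.
Start: joints at [71.35, 40.479, -1.581, 85.061, 1.261, 54.483, -4.326], TCP at [161.001, -551.991, 404.668] pointing down, gripper open.
Joint ranges: [-155.06, 155.06], [-18.47, 123.98], [-90, 86.84], [0, 140.48], [-83.41, 263.41], [0, 116], [-161.91, 161.91]. Speed limits (degrees/s): [108.29, 108.29, 147.25, 147.25, 172.46, 172.46, 172.46].

## Interface

Orientations are given as [roll, pitch, yaw] about the fixed x, y, z axes, in that order (R = Rz(yaw) Ry(pitch) Rx(roll)).
In Python, from station import robot, read_camera, job_done gives the robot as it stands. The module is installed in compiled form; this text tells all that it offers.
- The arm moves only by the tool play_rows, never from a script. Its argument "rows" is a list of rows, each an object of numbers: "rx", "ry", "rz": the turn, a rotation vector about the world's x, y, z in degrees; "dx", "dy", "dz": the shift along the world's x, y, z in mm; "jaw": the gripper's target within -1 to 1 (fully open at 1, half-way at 0, shut at -1). In form: [{"rx": .., "ry": .., "rz": .., "dx": .., "dy": .., "dz": .., "jaw": ..}, ...]. A call has 1 to 12 rows; each row is the pose to reach, as a shift and turn from the pose measured when the call began; what a row does not reach only later rows make up. A row lasts 1/12 s, in which the tool goes at most 41.7 mm and 7.16 degrees, less where a joint would pass 70% of its speed; a pose out of reach is approached as far as the arm can. A call with a gripper value outside its range is refused whole. The fingers move at their own pace and stop on an object; "force" is the grip in N (left out, the last holds). Time passes only in rows, so rows that repeat a pose let the fingers close. It gives the time, the measured TCP pose, the force and the opening at its end, in the units of the state.
- robot.get_state(): the state, without advancing time (a new reading comes with each control period).
- read_camera(name): name is "scene" or "top" or "wrist"; returns a dict with "img" (480x640x3 uint8, red, green, blue), "depth" (480x640 float32, mm along the optical axis (not along the pixel's ray), 0 where there is no reading), "K" (3x3 intrinsics, pixels), "k1" (the pictures are not rectified: a ray, as slopes to the right and down, at radius r is drawn at 1 + k1 r^2 times it, then the intrinsics apply), "rvec" (rotation vector, rad) and "tvec" (3), from world to camera coordinates, as OpenCV has them; the wrist camera has in their place "tool_from_camera" (4x4, takes a point from camera to tool coordinates, whose origin is the TCP and whose axes are the flange's). Camera axes: x right, y down, z forward; pixel columns grow to the right and rows downward; lengths in mm; the calibration is good to about 2 mm. A picture is of the moment at which its call begins: read the wrist's pose just before it.
- job_done(): hands the job in, once; it reports no verdict.
The state is a dict: "clock": time; "joint_positions": joint angles; "qd": joint speeds; "tau": joint torques, N m; "tcp_pos": TCP position; "tcp_rot": TCP orientation; "ft_force": force on the tool from outside, world axes, zero at the start; "wrist_torque": the same for the moment, N m; "width": finger opening in mm.
Only numpy, scipy, OpenCV 4.12 (cv2) and the standard library are available. Lean on these libraries where they do the work, as an engineer would, in place of code of your own. Each camera call takes 0.05 s, during which the arm holds its last target. There are 200 camera calls.

## Task

Push the flat sample cell gently along its channel until it is fully home against the back stop of the bench clamp. Then turn the wing knob on top clockwise until you feel the foot touch the cell, and give it one more quarter turn, no more, and let go.

Things in the scene. Friction and masses are not known exactly. Their poses are not given: they have to be found in the camera images.
- clamp: grey bench clamp, fixed: base plate 160 x 100 x 14 mm, a column at its rear, a head (42 mm wide, top 106 mm above the worktop) that reaches forward over the channel and carries the screw; no part stands above the knob. Origin on the worktop under the vertical screw axis; x from the open mouth (towards the robot) to the column, z up. Base from -70 to +90 mm in x.
- knob: black wing knob on the clamp head, turns about the vertical screw axis, stays at its height and where it is left: upright wing 46 mm long, 12 thick, 34 tall, on a hub 30 mm across. Origin on the axis under the hub; x along the wing, z up. Clockwise from above lowers the foot 16 mm a turn. At the start the wing lies along the clamp's x and the screw is fully up; the touch is 1/8 to 1/2 turn away.
- wing (a point): middle of the wing, on the axis, 141 mm above the worktop: the height to grip; wing 17 mm above and below it; x along the wing (pinch along y). Running free the knob takes about 0.05 N m; at the touch the torque steps up by about 0.1 N m within some 10 degrees, then rises. The foot under the spindle (rubber face, 42 mm across) is sprung: 9 N at touch, 15 N a quarter turn on, 21 N at half a turn.
- cell: loose flat sample cell, two aluminium plates with a dark gasket, 130 x 52 x 18 mm, 0.17 to 0.35 kg, in the channel of the clamp's bed, front end sticking out of the mouth. Origin at the centre of its underside, x along its length to the back stop, z up. The front end face, to be pushed, is at x = -65 mm. It starts 25 to 45 mm short of home. Rails 10 mm high leave 2 mm on each side.
- cell_rear (a point): middle of the lower edge of the cell's rear end face, axes as the cell's
- stop (a point): face of the steel back stop at the rear of the channel, on its floor, 42 mm behind the screw axis; x into the stop, z up. The cell is home when cell_rear is here. The bed is height-adjustable: the floor lies 27 to 33 mm above the worktop, different each time, so the touch must be felt. Floor reaches 122 mm in front of the stop.
- petri: closed petri dish, 61 mm across, 15 mm high, standing left of the clamp; a bystander. Origin at the centre of its underside
- carton: small white carton, 120 x 60 x 58 mm, to the right of the clamp; a bystander. Origin at the centre of its underside
- bottle: small reagent bottle with screw cap, 56 mm across, 109 mm high, farther right; a bystander. Origin at the centre of its underside
There are look-alikes about, which are no part of the job. What is shaped like the cell but pink or purple is not meant.

How it is judged:
By the outcome, as a careful person would: the job done as asked, in the order asked, and still so for the second after the job is handed in, with the robot touching nothing.
It also fails if it takes over 67 s, if anything falls off the work surface, if the arm or the gripper's body presses on something with over 40 N, if the wrist force passes 120 N, or if a joint passes its speed limit or range.

## Working session

There is one attempt and no reset: what is moved stays moved. The work goes in short steps, Python scripts to look and compute and a tool call to move; the robot and the scene stay as the last step left them, time stands still between calls to the robot, and variables do not carry over. Pictures are saved under pics/ and viewed, about 8 in all and at most 12, crops included, and the job is handed in when it is done.

Besides the shell and the picture viewer there is one more tool, called as a command line: name --argument value ..., lists and objects as JSON in quotes. play_rows: Moves the arm, as the interface text tells. Its arguments: {"type":"object","properties":{"rows":{"type":"array","items":{"type":"object","properties":{"rx":{"type":"number"},"ry":{"type":"number"},"rz":{"type":"number"},"dx":{"type":"number"},"dy":{"type":"number"},"dz":{"type":"number"},"jaw":{"type":"number"}}}},"force":{"type":"number"}},"required":["rows"]}

```bash
mkdir -p pics; cat > h.py <<'E'
import numpy as np, cv2
from station import robot, read_camera, job_done
from scipy.spatial.transform import Rotation as R
def cam(n):
    s=robot.get_state(); c=read_camera(n)
    if n=='wrist':
        T=np.eye(4); T[:3,:3]=R.from_euler('xyz',s['tcp_rot'],degrees=True).as_matrix(); T[:3,3]=s['tcp_pos']
        c['M']=T@c['tool_from_camera']
    else:
        T=np.eye(4); T[:3,:3]=cv2.Rodrigues(np.array(c['rvec'],float))[0]; T[:3,3]=np.ravel(c['tvec']); c['M']=np.linalg.inv(T)
    return c
def slopes(c,uv):
    K=np.array(c['K']); uv=np.atleast_2d(uv).astype(float)
    d=np.array([c['k1'],0,0,0,0],float).ravel()
    return cv2.undistortPoints(uv.reshape(-1,1,2),K,d).reshape(-1,2)
def onplane(c,uv,z):
    s=slopes(c,uv); d=np.c_[s,np.ones(len(s))]@c['M'][:3,:3].T; o=c['M'][:3,3]
    return o+d*((z-o[2])/d[:,2])[:,None]
def cloud(c):
    v,u=np.mgrid[0:480,0:640]; s=slopes(c,np.c_[u.ravel(),v.ravel()])
    D=c['depth'].ravel(); P=np.c_[s*D[:,None],D]@c['M'][:3,:3].T+c['M'][:3,3]
    P[D==0]=np.nan; return P.reshape(480,640,3)
def save(c,n,crop=None,f=1):
    i=c['img'][:,:,::-1]
    if crop: a,b,e,g=crop; i=i[b:g,a:e]
    cv2.imwrite('pics/'+n,cv2.resize(i,None,fx=f,fy=f,interpolation=cv2.INTER_CUBIC))
E
python3 - <<'E'
from h import *
s=robot.get_state(); print({k:np.round(v,2) for k,v in s.items()})
for n in('top','scene'):
    c=cam(n); save(c,n+'0.png'); print(n,np.round(c['M'],2).tolist()); np.savez('pics/'+n+'.npz',P=cloud(c),img=c['img'])
E
```

```text
{'clock': np.float64(0.0), 'joint_positions': array([71.35, 40.51, -1.58, 85.08,  1.26, 54.48, -4.33]), 'qd': array([ 0.05, -0.12, -0.02, -0.03,  0.01,  0.07,  0.07]), 'tau': array([-0.000e+00, -8.832e+01,  1.230e+00, -2.362e+01,  2.000e-02,
        1.000e-02, -0.000e+00]), 'tcp_pos': array([ 161.01, -551.93,  404.26]), 'tcp_rot': array([-179.94,   -0.  ,   16.26]), 'ft_force': array([ 0.53,  0.23, -0.41]), 'wrist_torque': array([ 0.02,  0.03, -0.02]), 'width': np.float64(85.37)}
top [[0.01, -0.99, 0.17, 298.91], [-1.0, -0.02, -0.02, -51.08], [0.02, -0.17, -0.98, 1319.01], [0.0, 0.0, 0.0, 1.0]]
scene [[-0.69, -0.47, 0.55, -169.57], [-0.72, 0.43, -0.55, 620.23], [0.02, -0.78, -0.63, 877.59], [0.0, 0.0, 0.0, 1.0]]
```

View pics/top0.png

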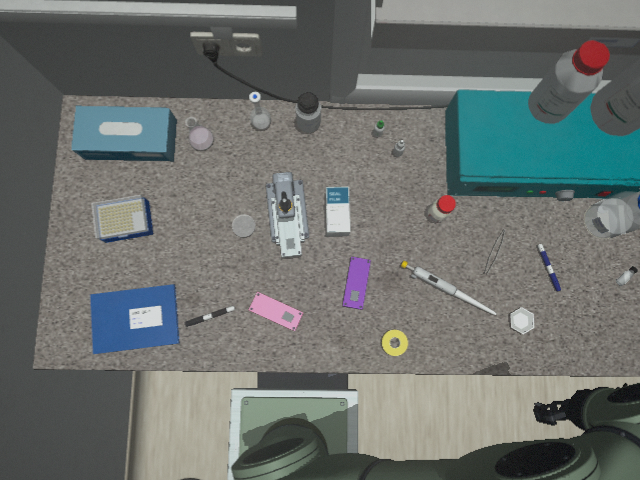

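View pics/scene0.png

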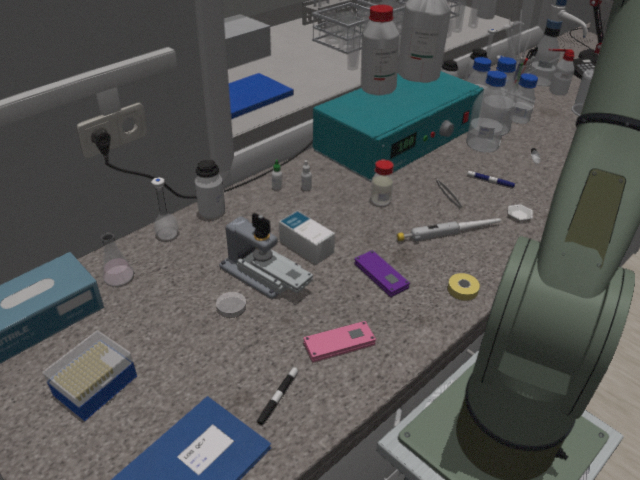

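```bash
python3 - <<'E'
from h import *
c=cam('top'); save(c,'clampcrop.png',(230,150,380,280),5)
P=cloud(c); 
for n,uv in dict(knob=(285,203),head=(283,185),cellfront=(290,240),petri=(243,226),carton=(338,210)).items():
    u,v=uv; q=P[v-2:v+3,u-2:u+3].reshape(-1,3); print(n,np.round(np.nanmedian(q,0)))
# things above 20mm near
g=c['img'].astype(int); 
m=(P[...,2]>10)&(P[...,2]<170)
m[:, :258]=0; m[:,316:]=0; m[:165]=0; m[265:]=0
for lo,hi in((8,25),(25,60),(80,115),(115,170)):
    k=((P[...,2]>lo)&(P[...,2]<hi)&m).astype(np.uint8)
    v,u=np.nonzero(k); q=P[v,u]
    if len(q)>5: print(lo,hi,len(q),np.round(q.min(0)),np.round(q.max(0)),np.round(q.mean(0)), cv2.minAreaRect(q[:,:2].astype(np.float32)))
E
```

```text
knob [593.  25. 154.]
head [650.  35. 106.]
cellfront [523.  17.  49.]
petri [563. 142.  14.]
carton [ 601. -104.   58.]
8 25 590 [516. -28.  10.] [692.  87.  24.] [620.  29.  15.] ((604.0135498046875, 28.937976837158203), (169.4337921142578, 99.73397827148438), 7.514689922332764)
25 60 1295 [480. -18.  25.] [683.  70.  59.] [553.  21.  45.] ((580.43994140625, 25.97245216369629), (198.98033142089844, 80.2256088256836), 4.265517234802246)
80 115 644 [570.   6.  82.] [685.  63. 115.] [633.  33. 105.] ((628.156005859375, 32.79283905029297), (113.95699310302734, 49.839534759521484), 7.45140266418457)
115 170 162 [577.  15. 116.] [623.  42. 160.] [597.  28. 142.] ((599.3456420898438, 28.470111846923828), (28.550579071044922, 42.43974304199219), 68.9698486328125)
```

View pics/clampcrop.png

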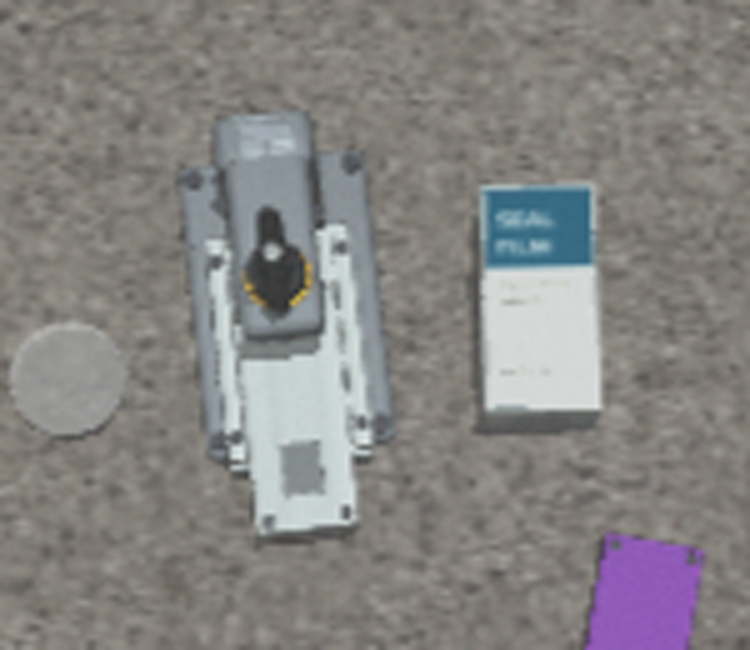

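The crop shows the silver cell at crop (253–355, 350–535), which is top-image ≈(291,240). It lies in the grey clamp's channel, with the black wing at top-image ≈(285,203). The pink (276,311) and purple (356,283) boxes lie loose on the table and are look-alikes, not meant.

```bash
python3 - <<'E'
from h import *
c=cam('top')
f=lambda p,z:onplane(c,np.array(p)/5+[230,150],z)
b=f([(183,172),(362,152),(392,437),(208,455)],14); print(np.round(b,1),b.mean(0))
q=f([(253,355),(258,532),(355,522)],48); print(np.round(q,1),(q[1]+q[2])/2)
print(f([(275,215),(282,300),(272,252)],158))
x=(b[0]-b[3])+(b[1]-b[2]); a=np.arctan2(x[1],x[0]); print('yaw',np.degrees(a))
ux=np.array([np.cos(a),np.sin(a)]); ax=b.mean(0)[:2]-10*ux; print('axis',ax,'home front',ax-88*ux,'front now',((q[1]+q[2])/2)[:2],'gap',(ax-88*ux-((q[1]+q[2])/2)[:2])@ux)
E
```

```text
[[677.6  84.9  14. ]
 [690.7  -9.8  14. ]
 [536.6 -29.1  14. ]
 [525.3  66.5  14. ]] [607.54219073  28.12024505  14.        ]
[[571.7  42.2  48. ]
 [480.4  36.9  48. ]
 [486.4 -11.9  48. ]] [483.37638715  12.52328853  48.        ]
[[615.75538002  25.88129955 158.        ]
 [574.69732719  21.40661393 158.        ]
 [597.7642656   26.76617524 158.        ]]
yaw 7.003078886795874
axis [597.61679471  26.90101825] home front [510.27330979  16.17182247] front now [483.37638715  12.52328853] gap 27.141099909487092
```

play_rows --rows '[{"dx": 40, "dy": 30, "jaw": -1}, {"dx": 80, "dy": 60, "jaw": -1}, {"dx": 120, "dy": 90, "jaw": -1}, {"dx": 160, "dy": 120, "jaw": -1}, {"dx": 190, "dy": 150, "jaw": -1}, {"dx": 215, "dy": 185, "jaw": -1}, {"dx": 230, "dy": 220, "jaw": -1}, {"dx": 245, "dy": 260, "jaw": -1}, {"dx": 255, "dy": 300, "jaw": -1}, {"dx": 260, "dy": 340, "jaw": -1}, {"dx": 260, "dy": 380, "jaw": -1}, {"dx": 260, "dy": 420, "jaw": -1}]'

```text
invalid input
```

play_rows --force 40 --rows '[{"rx": 0, "ry": 0, "rz": 0, "dx": 40, "dy": 30, "dz": 0, "jaw": -1}, {"rx": 0, "ry": 0, "rz": 0, "dx": 80, "dy": 60, "dz": 0, "jaw": -1}, {"rx": 0, "ry": 0, "rz": 0, "dx": 120, "dy": 90, "dz": 0, "jaw": -1}, {"rx": 0, "ry": 0, "rz": -2, "dx": 150, "dy": 120, "dz": 0, "jaw": -1}, {"rx": 0, "ry": 0, "rz": -4, "dx": 180, "dy": 150, "dz": 0, "jaw": -1}, {"rx": 0, "ry": 0, "rz": -6, "dx": 205, "dy": 185, "dz": 0, "jaw": -1}, {"rx": 0, "ry": 0, "rz": -8, "dx": 225, "dy": 220, "dz": 0, "jaw": -1}, {"rx": 0, "ry": 0, "rz": -9, "dx": 240, "dy": 258, "dz": 0, "jaw": -1}, {"rx": 0, "ry": 0, "rz": -9, "dx": 250, "dy": 298, "dz": 0, "jaw": -1}, {"rx": 0, "ry": 0, "rz": -9, "dx": 255, "dy": 338, "dz": 0, "jaw": -1}, {"rx": 0, "ry": 0, "rz": -9, "dx": 260, "dy": 378, "dz": 0, "jaw": -1}, {"rx": 0, "ry": 0, "rz": -9, "dx": 265, "dy": 418, "dz": 0, "jaw": -1}]'

```text
clock: 1.2
tcp_pos: [423.4, -151.3, 404.4]
tcp_rot: [-180.0, -0.0, 7.3]
ft_force: [0.5, -0.2, 0.2]
width: -0.3
```

play_rows --rows '[{"rx": 0, "ry": 0, "rz": 0, "dx": 5, "dy": 35, "dz": 0, "jaw": -1}, {"rx": 0, "ry": 0, "rz": 0, "dx": 10, "dy": 70, "dz": -15, "jaw": -1}, {"rx": 0, "ry": 0, "rz": 0, "dx": 15, "dy": 100, "dz": -40, "jaw": -1}, {"rx": 0, "ry": 0, "rz": 0, "dx": 20, "dy": 130, "dz": -65, "jaw": -1}, {"rx": 0, "ry": 0, "rz": 0, "dx": 21, "dy": 150, "dz": -95, "jaw": -1}, {"rx": 0, "ry": 0, "rz": 0, "dx": 21, "dy": 159, "dz": -130, "jaw": -1}, {"rx": 0, "ry": 0, "rz": 0, "dx": 21, "dy": 159, "dz": -165, "jaw": -1}, {"rx": 0, "ry": 0, "rz": 0, "dx": 21, "dy": 159, "dz": -190, "jaw": -1}, {"rx": 0, "ry": 0, "rz": 0, "dx": 21, "dy": 159, "dz": -198, "jaw": -1}, {"rx": 0, "ry": 0, "rz": 0, "dx": 21, "dy": 159, "dz": -198, "jaw": -1}]'

```text
clock: 2.03
tcp_pos: [444.1, 7.6, 205.2]
tcp_rot: [-179.9, 0.2, 7.2]
ft_force: [0.1, 0.7, 0.2]
width: 0.0
```

```bash
python3 - <<'E'
from h import *
s=robot.get_state(); print({k:np.round(v,2) for k,v in s.items()})
c=cam('wrist'); save(c,'w1.png'); P=cloud(c)
m=(P[...,2]>44)&(P[...,2]<54)&(P[...,0]>470)&(P[...,0]<560)&(abs(P[...,1]-20)<40)
q=P[m]; print(len(q)); 
if len(q)>50: print(np.median(q,0),np.percentile(q,1,0),np.percentile(q,99,0))
E
```

```text
{'clock': np.float64(2.03), 'joint_positions': array([ -5.84,  52.66,   1.35, 121.55, -10.69,   6.05, -77.14]), 'qd': array([-0.27, -4.32,  0.96, -0.49,  0.18,  3.  , -0.08]), 'tau': array([ 1.000e-01, -7.675e+01,  1.960e+00, -2.600e+00, -8.000e-02,
       -1.360e+00,  5.000e-02]), 'tcp_pos': array([444.14,   7.56, 205.22]), 'tcp_rot': array([-1.7995e+02,  1.5000e-01,  7.2400e+00]), 'ft_force': array([0.05, 0.68, 0.24]), 'wrist_torque': array([ 0.02, -0.05,  0.01]), 'width': np.float64(0.02)}
31670
[526.19633447  20.97508597  48.57257524] [483.05545281  -7.15035103  46.9142094 ] [559.37987207  48.10207954  50.2451691 ]
```

View pics/w1.png

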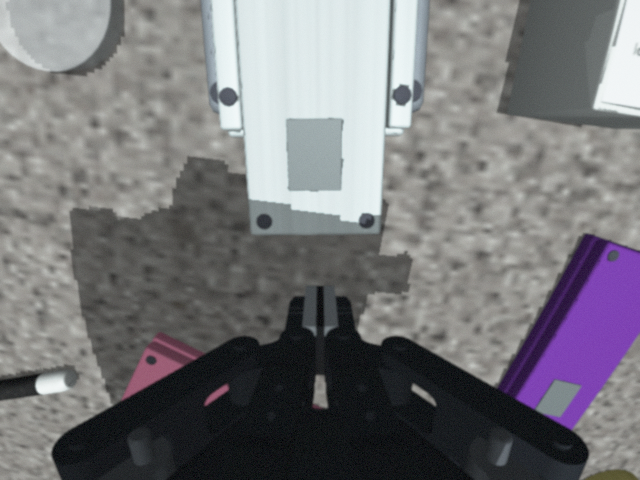

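The wrist view shows the cell's front edge at row 234 (columns 250–382), centred ahead of the closed fingers at (320,290). I'll push slowly.

play_rows --rows '[{"rx": 0, "ry": 0, "rz": 0, "dx": 8, "dy": 1, "dz": 0, "jaw": -1}, {"rx": 0, "ry": 0, "rz": 0, "dx": 16, "dy": 2, "dz": 0, "jaw": -1}, {"rx": 0, "ry": 0, "rz": 0, "dx": 22, "dy": 2.7, "dz": 0, "jaw": -1}, {"rx": 0, "ry": 0, "rz": 0, "dx": 25, "dy": 3.1, "dz": 0, "jaw": -1}, {"rx": 0, "ry": 0, "rz": 0, "dx": 28, "dy": 3.4, "dz": 0, "jaw": -1}, {"rx": 0, "ry": 0, "rz": 0, "dx": 31, "dy": 3.8, "dz": 0, "jaw": -1}, {"rx": 0, "ry": 0, "rz": 0, "dx": 34, "dy": 4.2, "dz": 0, "jaw": -1}, {"rx": 0, "ry": 0, "rz": 0, "dx": 37, "dy": 4.5, "dz": 0, "jaw": -1}, {"rx": 0, "ry": 0, "rz": 0, "dx": 40, "dy": 4.9, "dz": 0, "jaw": -1}, {"rx": 0, "ry": 0, "rz": 0, "dx": 43, "dy": 5.3, "dz": 0, "jaw": -1}, {"rx": 0, "ry": 0, "rz": 0, "dx": 46, "dy": 5.6, "dz": 0, "jaw": -1}, {"rx": 0, "ry": 0, "rz": 0, "dx": 46, "dy": 5.6, "dz": 0, "jaw": -1}]'

```text
clock: 3.08
tcp_pos: [490.9, 13.2, 206.6]
tcp_rot: [-180.0, 0.0, 7.2]
ft_force: [0.6, -0.0, -0.4]
width: -0.1
```

play_rows --rows '[{"rx": 0, "ry": 0, "rz": 0, "dx": 2, "dy": 0.2, "dz": 0, "jaw": -1}, {"rx": 0, "ry": 0, "rz": 0, "dx": 4, "dy": 0.5, "dz": 0, "jaw": -1}, {"rx": 0, "ry": 0, "rz": 0, "dx": 4, "dy": 0.5, "dz": 0, "jaw": -1}]'

```text
clock: 3.33
tcp_pos: [495.3, 13.8, 206.5]
tcp_rot: [-180.0, -0.0, 7.2]
ft_force: [-0.4, -0.6, 0.5]
width: -0.2
```

play_rows --rows '[{"rx": 0, "ry": 0, "rz": 0, "dx": 1.5, "dy": 0.2, "dz": 0, "jaw": -1}, {"rx": 0, "ry": 0, "rz": 0, "dx": 3, "dy": 0.4, "dz": 0, "jaw": -1}, {"rx": 0, "ry": 0, "rz": 0, "dx": 3, "dy": 0.4, "dz": 0, "jaw": -1}]'

```text
clock: 3.58
tcp_pos: [498.6, 14.2, 206.6]
tcp_rot: [-180.0, -0.0, 7.3]
ft_force: [0.2, -0.2, -0.2]
width: -0.0
```

```bash
cat > front.py <<'E'
from h import *
c=cam('wrist'); save(c,'w2.png'); P=cloud(c)
m=(P[...,2]>44)&(P[...,2]<54)&(P[...,0]>470)&(P[...,0]<570)&(abs(P[...,1]-20)<40)
q=P[m]; print(len(q)); print(np.median(q,0),np.percentile(q,.5,0),np.percentile(q,99.5,0)); print(robot.get_state()['ft_force'])
E
python3 front.py
```

```text
18347
[540.1402132   21.59788334  48.69977081] [503.81672031  -5.40184279  46.51464256] [568.5436675   48.96347646  52.94324654]
[ 0.16333134  0.39823318 -0.34353195]
```

View pics/w2.png

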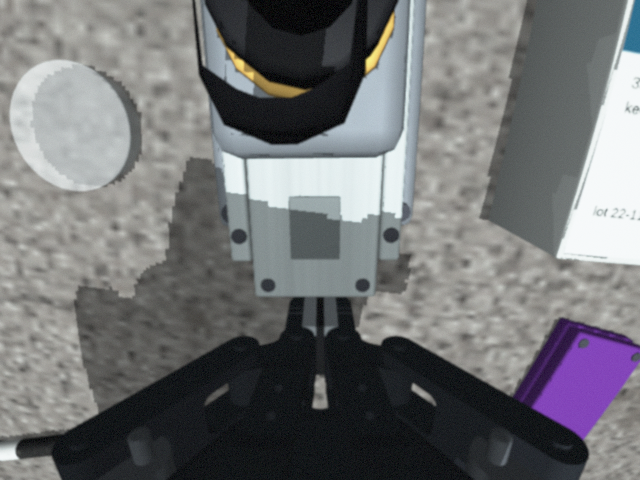

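The cell has moved: its front edge at row 296 touches the fingers, and the rails end at row 260. About 8 mm remains.

play_rows --rows '[{"rx": 0, "ry": 0, "rz": 0, "dx": 1.5, "dy": 0.2, "dz": 0, "jaw": -1}, {"rx": 0, "ry": 0, "rz": 0, "dx": 3, "dy": 0.4, "dz": 0, "jaw": -1}, {"rx": 0, "ry": 0, "rz": 0, "dx": 4, "dy": 0.5, "dz": 0, "jaw": -1}]'

```text
clock: 3.88
tcp_pos: [501.7, 14.6, 206.5]
tcp_rot: [-180.0, 0.2, 7.2]
ft_force: [-12.7, -2.6, 9.7]
width: 0.0
```

play_rows --rows '[{"rx": 0, "ry": 0, "rz": 0, "dx": 1, "dy": 0.1, "dz": 0, "jaw": -1}, {"rx": 0, "ry": 0, "rz": 0, "dx": 2, "dy": 0.2, "dz": 0, "jaw": -1}]'

```text
clock: 4.05
tcp_pos: [502.5, 14.6, 206.3]
tcp_rot: [-179.9, 0.4, 7.2]
ft_force: [-16.8, -1.4, 12.3]
width: -0.2
```

play_rows --rows '[{"rx": 0, "ry": 0, "rz": 0, "dx": 1, "dy": 0.1, "dz": 0, "jaw": -1}, {"rx": 0, "ry": 0, "rz": 0, "dx": 1, "dy": 0.1, "dz": 0, "jaw": -1}]'

```text
clock: 4.22
tcp_pos: [502.8, 14.6, 206.2]
tcp_rot: [-179.9, 0.6, 7.2]
ft_force: [-8.7, 0.5, 5.7]
width: 0.1
```

play_rows --rows '[{"rx": 0, "ry": 0, "rz": 0, "dx": 1, "dy": 0.1, "dz": 0, "jaw": -1}, {"rx": 0, "ry": 0, "rz": 0, "dx": 1, "dy": 0.1, "dz": 0, "jaw": -1}]'

```text
clock: 4.38
tcp_pos: [503.3, 14.6, 206.2]
tcp_rot: [-179.9, 0.7, 7.2]
ft_force: [-6.8, -1.1, 5.9]
width: -0.1
```

```bash
sed -i "s/'w2.png'/'w3.png',(180,80,440,340),3/" front.py; sed -i "s/,3)/,2.3)/" front.py; python3 front.py
```

```text
14598
[536.3438252   18.9397159   48.75825647] [506.29753697  -5.32014196  46.22443821] [565.93996883  47.91156628  53.18558303]
[-7.67364744 -0.88729546  5.76518831]
```

View pics/w3.png

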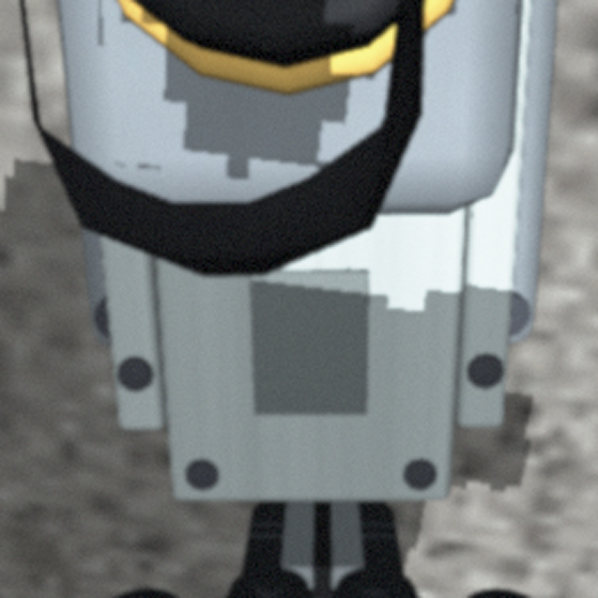

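```bash
python3 - <<'E'
from h import *
c=cam('wrist'); print(c['M'][:3,3])
a=np.radians(7.1); u=np.array([np.cos(a),np.sin(a),0])
g=lambda p,z: onplane(c,np.array(p)/2.3+[180,80],z)
f=g([(175,498),(450,498)],48.6); r=g([(120,428),(158,428),(462,427),(503,424)],40.6)
print(f,r,(f@u).mean(),(r@u),'overhang',(r@u).mean()-(f@u).mean())
E
```

```text
[581.81621894  24.80936845 174.23467444]
[[509.0580423   43.21192936  48.6       ]
 [515.53686946  -7.50539528  48.6       ]] [[518.17655326  55.81273236  40.6       ]
 [519.11921354  48.55116842  40.6       ]
 [526.67337852  -9.05640017  40.6       ]
 [528.26386409 -16.73770089  40.6       ]] 510.57581733787015 [521.1016794  521.13957128 521.5154299  522.14429942] overhang 10.899427663326605
```

```bash
python3 - <<'E'
from h import *
s=robot.get_state(); print(s['ft_force'],s['wrist_torque'],s['tcp_rot'],s['joint_positions'])
E
```

```text
[-7.72882415 -0.90630993  5.09589141] [-0.15568127  1.48498092 -0.02922864] [-179.90405146    0.72447286    7.21790021] [ -7.32014976  54.10358796   3.76492859 109.47123452 -10.43078286
  17.48431734 -77.89537057]
```

play_rows --rows '[{"rx": 0, "ry": -0.7, "rz": 0, "dx": -8, "dy": -1, "dz": 0, "jaw": -1}, {"rx": 0, "ry": -0.7, "rz": 0, "dx": -30, "dy": -4, "dz": 0, "jaw": -1}, {"rx": 0, "ry": -0.7, "rz": 0, "dx": -50, "dy": -6, "dz": 20, "jaw": -1}, {"rx": 0, "ry": -0.7, "rz": 0, "dx": -55, "dy": -7, "dz": 55, "jaw": -1}, {"rx": 0, "ry": -0.7, "rz": 0, "dx": -55, "dy": -7, "dz": 95, "jaw": -1}, {"rx": 0, "ry": -0.7, "rz": 0, "dx": -55, "dy": -7, "dz": 135, "jaw": -0.3}, {"rx": 0, "ry": -0.7, "rz": 0, "dx": -55, "dy": -7, "dz": 175, "jaw": -0.3}, {"rx": 0, "ry": -0.7, "rz": 0, "dx": -55, "dy": -7, "dz": 200, "jaw": -0.3}, {"rx": 0, "ry": -0.7, "rz": 0, "dx": -55, "dy": -7, "dz": 200, "jaw": -0.3}]'

```text
clock: 5.23
tcp_pos: [448.6, 7.5, 410.7]
tcp_rot: [180.0, -0.4, 7.2]
ft_force: [0.2, -0.3, -0.8]
width: 29.7
```

```bash
python3 - <<'E'
from h import *
s=robot.get_state(); print(s['tcp_pos'],s['tcp_rot'],s['width'],s['ft_force'])
c=cam('wrist'); print(c['M'][:3,3])
save(c,'w4.png'); P=cloud(c)
a=np.radians(7.1); u=np.array([np.cos(a),np.sin(a),0]);n=np.array([-u[1],u[0],0]); A=np.array([597.6,26.9,0])
L=(P-A)@u; W=(P-A)@n; Z=P[...,2]
for nm,w0,w1,z0,z1 in(('cell',-22,22,42,55),('railL',30,40,32,46),('railR',-40,-30,32,46),('wing',-6,6,130,165),('head',-15,15,98,112)):
    m=(W>w0)&(W<w1)&(Z>z0)&(Z<z1)&(L>-150)&(L<60); 
    if m.sum()>20: print(nm,m.sum(),np.percentile(L[m],[.5,2,98,99.5]).round(1),'z',np.median(Z[m]).round(1),'W',np.median(W[m]).round(1))
E
```

```text
[448.57236477   7.5152904  410.66554685] [179.99007996  -0.37689935   7.2152077 ] 29.704964690951925 [ 0.16916046 -0.33163331 -0.77475349]
[527.74806661  17.7560766  380.21088096]
cell 3486 [-86.1 -85.2 -20.6  27.2] z 48.6 W -0.8
railL 1326 [-75.  -72.6  38.6  40.3] z 40.3 W 34.7
railR 576 [-74.9 -73.   39.4  41.2] z 40.3 W -32.1
wing 868 [-21.9 -21.7   4.9   5.8] z 153.8 W 1.2
head 1282 [-26.8 -26.5  21.3  21.8] z 105.3 W -6.0
```

View pics/w4.png

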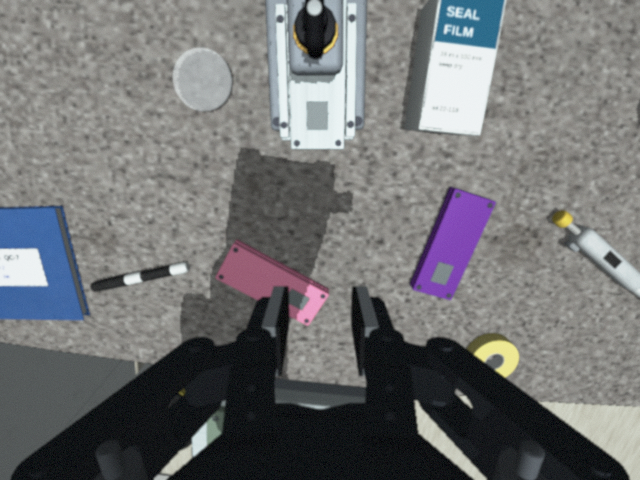

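The wrist view shows the cell's front edge at row 148 and the rail ends at about row 137. The front sits at clamp x ≈ −87 (home is −88), and the push met a firm 17 N, so the cell is home. Next I go above the knob, turned half round so joint 7 has clockwise room.

play_rows --rows '[{"rx": 0, "ry": 0, "rz": 7, "dx": 15, "dy": 2, "dz": 0, "jaw": 0.1}, {"rx": 0, "ry": 0, "rz": 14, "dx": 30, "dy": 4, "dz": 0, "jaw": 0.1}, {"rx": 0, "ry": 0, "rz": 21, "dx": 45, "dy": 6, "dz": 0, "jaw": 0.1}, {"rx": 0, "ry": 0, "rz": 28, "dx": 60, "dy": 8, "dz": 0, "jaw": 0.1}, {"rx": 0, "ry": 0, "rz": 35, "dx": 75, "dy": 10, "dz": 0, "jaw": 0.1}, {"rx": 0, "ry": 0, "rz": 42, "dx": 90, "dy": 12, "dz": 0, "jaw": 0.1}, {"rx": 0, "ry": 0, "rz": 49, "dx": 105, "dy": 14, "dz": 0, "jaw": 0.1}, {"rx": 0, "ry": 0, "rz": 56, "dx": 120, "dy": 16, "dz": 0, "jaw": 0.1}, {"rx": 0, "ry": 0, "rz": 63, "dx": 135, "dy": 18, "dz": 0, "jaw": 0.1}, {"rx": 0, "ry": 0, "rz": 70, "dx": 150, "dy": 20, "dz": 0, "jaw": 0.1}, {"rx": 0, "ry": 0, "rz": 77, "dx": 150, "dy": 20, "dz": 0, "jaw": 0.1}, {"rx": 0, "ry": 0, "rz": 84, "dx": 150, "dy": 20, "dz": 0, "jaw": 0.1}]'

```text
clock: 6.28
tcp_pos: [598.9, 27.7, 406.7]
tcp_rot: [-179.9, -0.3, 91.6]
ft_force: [0.5, -0.4, -0.5]
width: 47.0
```

play_rows --rows '[{"rx": 0, "ry": 0, "rz": 7, "dx": 0, "dy": 0, "dz": 0, "jaw": 0.1}, {"rx": 0, "ry": 0, "rz": 14, "dx": 0, "dy": 0, "dz": 0, "jaw": 0.1}, {"rx": 0, "ry": 0, "rz": 21, "dx": 0, "dy": 0, "dz": 0, "jaw": 0.1}, {"rx": 0, "ry": 0, "rz": 28, "dx": 0, "dy": 0, "dz": 0, "jaw": 0.1}, {"rx": 0, "ry": 0, "rz": 35, "dx": 0, "dy": 0, "dz": 0, "jaw": 0.1}, {"rx": 0, "ry": 0, "rz": 42, "dx": 0, "dy": 0, "dz": 0, "jaw": 0.1}, {"rx": 0, "ry": 0, "rz": 49, "dx": 0, "dy": 0, "dz": 0, "jaw": 0.1}, {"rx": 0, "ry": 0, "rz": 56, "dx": 0, "dy": 0, "dz": 0, "jaw": 0.1}, {"rx": 0, "ry": 0, "rz": 63, "dx": 0, "dy": 0, "dz": 0, "jaw": 0.1}, {"rx": 0, "ry": 0, "rz": 70, "dx": 0, "dy": 0, "dz": 0, "jaw": 0.1}, {"rx": 0, "ry": 0, "rz": 77, "dx": 0, "dy": 0, "dz": 0, "jaw": 0.1}, {"rx": 0, "ry": 0, "rz": 84, "dx": 0, "dy": 0, "dz": 0, "jaw": 0.1}]'

```text
clock: 7.28
tcp_pos: [598.9, 27.7, 405.5]
tcp_rot: [-179.9, -0.4, 175.9]
ft_force: [0.4, 0.2, -1.5]
width: 46.9
```

```bash
cat > st.py <<'E'
from h import *
s=robot.get_state(); print(round(s['clock'],2),'tcp',s['tcp_pos'].round(1),s['tcp_rot'].round(1),'F',s['ft_force'].round(1),'T',s['wrist_torque'].round(3),'w',round(s['width'],1),'q',s['joint_positions'].round(0))
E
python3 st.py
```

```text
7.28 tcp [598.9  27.7 405.5] [-179.9   -0.4  175.9] F [ 0.4  0.2 -1.5] T [0.023 0.045 0.028] w 46.9 q [ 12.  47. -39.  79.  30.  66.  55.]
```

play_rows --rows '[{"rx": 0, "ry": -0.2, "rz": 5, "dx": 0, "dy": 0, "dz": -15, "jaw": 0.1}, {"rx": 0, "ry": -0.4, "rz": 11.3, "dx": 0, "dy": 0, "dz": -35, "jaw": 0.1}, {"rx": 0, "ry": -0.4, "rz": 11.3, "dx": 0, "dy": 0, "dz": -60, "jaw": 0.1}, {"rx": 0, "ry": -0.4, "rz": 11.3, "dx": 0, "dy": 0, "dz": -80, "jaw": 0.1}, {"rx": 0, "ry": -0.4, "rz": 11.3, "dx": 0, "dy": 0, "dz": -95, "jaw": 0.1}, {"rx": 0, "ry": -0.4, "rz": 11.3, "dx": 0, "dy": 0, "dz": -103, "jaw": 0.1}, {"rx": 0, "ry": -0.4, "rz": 11.3, "dx": 0, "dy": 0, "dz": -103, "jaw": 0.1}, {"rx": 0, "ry": -0.4, "rz": 11.3, "dx": 0, "dy": 0, "dz": -103, "jaw": 0.1}]'

```text
clock: 7.95
tcp_pos: [599.0, 27.8, 302.5]
tcp_rot: [-180.0, 0.0, -172.8]
ft_force: [0.5, -0.2, 0.4]
width: 47.1
```

```bash
python3 st.py; python3 - <<'E'
from h import *
c=cam('wrist'); save(c,'w5.png'); P=cloud(c); Z=P[...,2]
m=(Z>150)&(Z<166)&(abs(P[...,0]-598)<30)&(abs(P[...,1]-27)<20); q=P[m]
print(len(q), q.mean(0), cv2.minAreaRect(q[:,:2].astype(np.float32)))
E
```

```text
7.95 tcp [599.   27.8 302.5] [-180.     0.  -172.8] F [ 0.5 -0.2  0.4] T [-0.036  0.016 -0.041] w 47.1 q [ 12.  54. -38.  86.  38.  54.  59.]
2478 [595.69262109  29.55700771 153.72596562] ((598.031982421875, 29.89022445678711), (45.029991149902344, 11.925411224365234), 7.652060508728027)
```

View pics/w5.png

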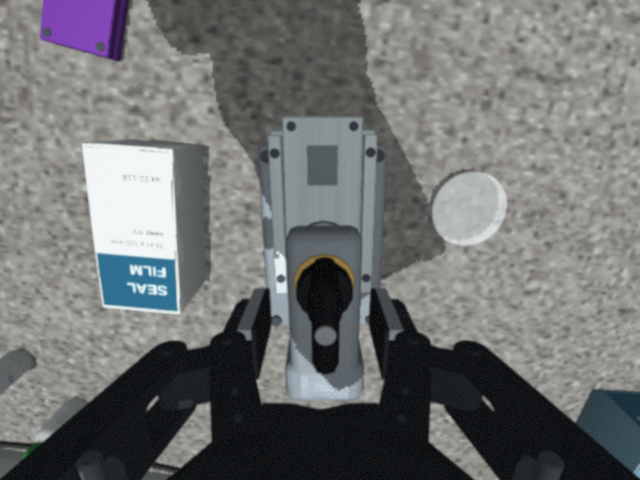

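The wing at (325,325) sits between the jaws (257 and 385), about 1.5 mm to the right. I'll shift and close.

play_rows --force 50 --rows '[{"rx": 0, "ry": 0, "rz": 0.4, "dx": -0.5, "dy": 1.4, "dz": 0, "jaw": 0}, {"rx": 0, "ry": 0, "rz": 0.4, "dx": -0.5, "dy": 1.4, "dz": 0, "jaw": -1}, {"rx": 0, "ry": 0, "rz": 0.4, "dx": -0.5, "dy": 1.4, "dz": 0, "jaw": -1}, {"rx": 0, "ry": 0, "rz": 0.4, "dx": -0.5, "dy": 1.4, "dz": 0, "jaw": -1}, {"rx": 0, "ry": 0, "rz": 0.4, "dx": -0.5, "dy": 1.4, "dz": 0, "jaw": -1}, {"rx": 0, "ry": 0, "rz": 0.4, "dx": -0.5, "dy": 1.4, "dz": 0, "jaw": -1}, {"rx": 0, "ry": 0, "rz": 0.4, "dx": -0.5, "dy": 1.4, "dz": 0, "jaw": -1}, {"rx": 0, "ry": 0, "rz": 0.4, "dx": -0.5, "dy": 1.4, "dz": 0, "jaw": -1}, {"rx": 0, "ry": 0, "rz": 0.4, "dx": -0.5, "dy": 1.4, "dz": 0, "jaw": -1}]'

```text
clock: 8.75
tcp_pos: [598.6, 29.7, 303.7]
tcp_rot: [180.0, 0.1, -172.3]
ft_force: [-2.8, 2.4, 5.5]
width: 11.6
```

```bash
python3 st.py
```

```text
8.75 tcp [598.6  29.7 303.7] [ 1.800e+02  1.000e-01 -1.723e+02] F [-2.8  2.4  5.5] T [0.532 0.481 0.055] w 11.6 q [ 12.  54. -39.  86.  39.  54.  59.]
```

play_rows --rows '[{"rx": 0, "ry": 0, "rz": -4, "dx": 0, "dy": 0, "dz": 0, "jaw": -1}, {"rx": 0, "ry": 0, "rz": -8, "dx": 0, "dy": 0, "dz": 0, "jaw": -1}, {"rx": 0, "ry": 0, "rz": -12, "dx": 0, "dy": 0, "dz": 0, "jaw": -1}]'

```text
clock: 9.0
tcp_pos: [598.5, 29.8, 303.8]
tcp_rot: [180.0, 0.1, 175.5]
ft_force: [-0.6, 0.9, -2.1]
width: 10.7
```

```bash
python3 st.py
```

```text
9.0 tcp [598.5  29.8 303.8] [1.800e+02 1.000e-01 1.755e+02] F [-0.6  0.9 -2.1] T [0.179 0.092 0.072] w 10.7 q [ 11.  53. -36.  86.  36.  53.  49.]
```

play_rows --rows '[{"rx": 0, "ry": 0, "rz": -4, "dx": 0, "dy": 0, "dz": 0, "jaw": -1}, {"rx": 0, "ry": 0, "rz": -8, "dx": 0, "dy": 0, "dz": 0, "jaw": -1}, {"rx": 0, "ry": 0, "rz": -12, "dx": 0, "dy": 0, "dz": 0, "jaw": -1}]'

```text
clock: 9.25
tcp_pos: [598.5, 29.9, 303.8]
tcp_rot: [180.0, 0.1, 163.3]
ft_force: [0.2, 1.1, -4.1]
width: 11.4
```

```bash
python3 st.py
```

```text
9.25 tcp [598.5  29.9 303.8] [1.800e+02 1.000e-01 1.633e+02] F [ 0.2  1.1 -4.1] T [ 0.136 -0.094  0.065] w 11.4 q [  9.  52. -32.  86.  33.  51.  39.]
```

play_rows --rows '[{"rx": 0, "ry": 0, "rz": -4, "dx": 0, "dy": 0, "dz": 0, "jaw": -1}, {"rx": 0, "ry": 0, "rz": -8, "dx": 0, "dy": 0, "dz": 0, "jaw": -1}]'

```text
clock: 9.42
tcp_pos: [598.5, 30.0, 303.8]
tcp_rot: [180.0, 0.1, 155.1]
ft_force: [0.6, 1.3, -4.4]
width: 11.0
```

```bash
python3 st.py
```

```text
9.42 tcp [598.5  30.  303.8] [1.800e+02 1.000e-01 1.551e+02] F [ 0.6  1.3 -4.4] T [ 0.134 -0.08   0.071] w 11.0 q [  8.  52. -30.  86.  31.  50.  33.]
```

play_rows --rows '[{"rx": 0, "ry": 0, "rz": -3, "dx": 0, "dy": 0, "dz": 0, "jaw": -1}, {"rx": 0, "ry": 0, "rz": -6, "dx": 0, "dy": 0, "dz": 0, "jaw": -1}]'

```text
clock: 9.58
tcp_pos: [598.5, 30.0, 303.8]
tcp_rot: [180.0, 0.1, 148.9]
ft_force: [1.3, 0.5, -4.0]
width: 11.1
```

```bash
python3 st.py
```

```text
9.58 tcp [598.5  30.  303.8] [1.800e+02 1.000e-01 1.489e+02] F [ 1.3  0.5 -4. ] T [ 0.031 -0.113  0.053] w 11.1 q [  8.  52. -28.  86.  30.  50.  28.]
```

play_rows --rows '[{"rx": 0, "ry": 0, "rz": -2.5, "dx": 0, "dy": 0, "dz": 0, "jaw": -1}, {"rx": 0, "ry": 0, "rz": -5, "dx": 0, "dy": 0, "dz": 0, "jaw": -1}]'

```text
clock: 9.75
tcp_pos: [598.5, 30.1, 303.8]
tcp_rot: [180.0, 0.1, 143.8]
ft_force: [0.9, 0.4, -3.0]
width: 11.2
```

```bash
python3 st.py
```

```text
9.75 tcp [598.5  30.1 303.8] [1.800e+02 1.000e-01 1.438e+02] F [ 0.9  0.4 -3. ] T [-0.011 -0.142  0.026] w 11.2 q [  7.  52. -27.  86.  28.  49.  24.]
```

play_rows --rows '[{"rx": 0, "ry": 0, "rz": -2.5, "dx": 0, "dy": 0, "dz": 0, "jaw": -1}, {"rx": 0, "ry": 0, "rz": -5, "dx": 0, "dy": 0, "dz": 0, "jaw": -1}]'

```text
clock: 9.92
tcp_pos: [598.5, 30.1, 303.8]
tcp_rot: [179.9, 0.1, 138.7]
ft_force: [0.5, 0.7, -3.9]
width: 11.0
```

```bash
python3 st.py
```

```text
9.92 tcp [598.5  30.1 303.8] [1.799e+02 1.000e-01 1.387e+02] F [ 0.5  0.7 -3.9] T [ 0.026 -0.109  0.047] w 11.0 q [  6.  51. -26.  86.  27.  49.  20.]
```

play_rows --rows '[{"rx": 0, "ry": 0, "rz": -2.5, "dx": 0, "dy": 0, "dz": 0, "jaw": -1}, {"rx": 0, "ry": 0, "rz": -5, "dx": 0, "dy": 0, "dz": 0, "jaw": -1}]'

```text
clock: 10.08
tcp_pos: [598.5, 30.2, 303.8]
tcp_rot: [179.9, 0.1, 133.5]
ft_force: [0.8, 1.5, -3.3]
width: 11.5
```

```bash
python3 st.py
```

```text
10.08 tcp [598.5  30.2 303.8] [1.799e+02 1.000e-01 1.335e+02] F [ 0.8  1.5 -3.3] T [-0.003 -0.148  0.063] w 11.5 q [  6.  51. -24.  86.  26.  48.  16.]
```

play_rows --rows '[{"rx": 0, "ry": 0, "rz": -2.5, "dx": 0, "dy": 0, "dz": 0, "jaw": -1}, {"rx": 0, "ry": 0, "rz": -5, "dx": 0, "dy": 0, "dz": 0, "jaw": -1}]'

```text
clock: 10.25
tcp_pos: [598.5, 30.2, 303.8]
tcp_rot: [179.9, 0.1, 128.4]
ft_force: [1.9, 0.4, -3.6]
width: 11.2
```

```bash
python3 st.py
```

```text
10.25 tcp [598.5  30.2 303.8] [1.799e+02 1.000e-01 1.284e+02] F [ 1.9  0.4 -3.6] T [ 0.03  -0.136  0.045] w 11.2 q [  5.  51. -23.  86.  24.  48.  12.]
```

play_rows --rows '[{"rx": 0, "ry": 0, "rz": -2.5, "dx": 0, "dy": 0, "dz": 0, "jaw": -1}, {"rx": 0, "ry": 0, "rz": -5, "dx": 0, "dy": 0, "dz": 0, "jaw": -1}]'

```text
clock: 10.42
tcp_pos: [598.5, 30.2, 303.8]
tcp_rot: [179.9, 0.1, 123.3]
ft_force: [0.1, 0.9, -3.5]
width: 11.3
```

```bash
python3 st.py
```

```text
10.42 tcp [598.5  30.2 303.8] [1.799e+02 1.000e-01 1.233e+02] F [ 0.1  0.9 -3.5] T [ 0.004 -0.156  0.008] w 11.3 q [  4.  51. -21.  86.  23.  47.   8.]
```

play_rows --rows '[{"rx": 0, "ry": 0, "rz": -2.5, "dx": 0, "dy": 0, "dz": 0, "jaw": -1}, {"rx": 0, "ry": 0, "rz": -5, "dx": 0, "dy": 0, "dz": 0, "jaw": -1}]'

```text
clock: 10.58
tcp_pos: [598.5, 30.2, 303.8]
tcp_rot: [179.9, 0.1, 118.2]
ft_force: [1.8, 0.2, -3.3]
width: 10.9
```

```bash
python3 st.py
```

```text
10.58 tcp [598.5  30.2 303.8] [1.799e+02 1.000e-01 1.182e+02] F [ 1.8  0.2 -3.3] T [-0.003 -0.172  0.061] w 10.9 q [  4.  51. -20.  86.  21.  47.   4.]
```

Free running so far: about 0.05 N m, 69° turned. I'll continue in the same steps.

play_rows --rows '[{"rx": 0, "ry": 0, "rz": -2.5, "dx": 0, "dy": 0, "dz": 0, "jaw": -1}, {"rx": 0, "ry": 0, "rz": -5, "dx": 0, "dy": 0, "dz": 0, "jaw": -1}]'

```text
clock: 10.75
tcp_pos: [598.6, 30.2, 303.8]
tcp_rot: [179.9, 0.1, 113.0]
ft_force: [1.4, -0.2, -2.7]
width: 11.5
```

```bash
python3 st.py
```

```text
10.75 tcp [598.6  30.2 303.8] [1.799e+02 1.000e-01 1.130e+02] F [ 1.4 -0.2 -2.7] T [-0.031 -0.1    0.074] w 11.5 q [  3.  51. -19.  86.  20.  46.  -0.]
```

play_rows --rows '[{"rx": 0, "ry": 0, "rz": -2.5, "dx": 0, "dy": 0, "dz": 0, "jaw": -1}, {"rx": 0, "ry": 0, "rz": -5, "dx": 0, "dy": 0, "dz": 0, "jaw": -1}]'

```text
clock: 10.92
tcp_pos: [598.6, 30.3, 303.8]
tcp_rot: [179.9, 0.1, 107.9]
ft_force: [1.9, 0.8, -3.7]
width: 11.4
```

```bash
python3 st.py
```

```text
10.92 tcp [598.6  30.3 303.8] [1.799e+02 1.000e-01 1.079e+02] F [ 1.9  0.8 -3.7] T [-0.038 -0.161  0.034] w 11.4 q [  2.  50. -17.  86.  18.  46.  -4.]
```

play_rows --rows '[{"rx": 0, "ry": 0, "rz": -2.5, "dx": 0, "dy": 0, "dz": 0, "jaw": -1}, {"rx": 0, "ry": 0, "rz": -5, "dx": 0, "dy": 0, "dz": 0, "jaw": -1}]'

```text
clock: 11.08
tcp_pos: [598.6, 30.3, 303.8]
tcp_rot: [179.9, 0.1, 102.8]
ft_force: [1.9, -0.1, -2.9]
width: 11.3
```

```bash
python3 st.py
```

```text
11.08 tcp [598.6  30.3 303.8] [1.799e+02 1.000e-01 1.028e+02] F [ 1.9 -0.1 -2.9] T [ 0.005 -0.142  0.036] w 11.3 q [  2.  50. -16.  86.  17.  46.  -8.]
```

play_rows --rows '[{"rx": 0, "ry": 0, "rz": -2.5, "dx": 0, "dy": 0, "dz": 0, "jaw": -1}, {"rx": 0, "ry": 0, "rz": -5, "dx": 0, "dy": 0, "dz": 0, "jaw": -1}]'

```text
clock: 11.25
tcp_pos: [598.6, 30.3, 303.8]
tcp_rot: [179.9, 0.1, 97.7]
ft_force: [0.5, 1.0, -3.7]
width: 11.3
```

```bash
python3 st.py
```

```text
11.25 tcp [598.6  30.3 303.8] [1.799e+02 1.000e-01 9.770e+01] F [ 0.5  1.  -3.7] T [ 0.018 -0.166  0.104] w 11.3 q [  1.  50. -14.  86.  16.  45. -12.]
```

play_rows --rows '[{"rx": 0, "ry": 0, "rz": -2.5, "dx": 0, "dy": 0, "dz": 0, "jaw": -1}, {"rx": 0, "ry": 0, "rz": -5, "dx": 0, "dy": 0, "dz": 0, "jaw": -1}]'

```text
clock: 11.42
tcp_pos: [598.6, 30.3, 303.8]
tcp_rot: [179.9, 0.1, 92.6]
ft_force: [2.3, -0.1, -3.3]
width: 10.8
```

```bash
python3 st.py
```

```text
11.42 tcp [598.6  30.3 303.8] [1.799e+02 1.000e-01 9.260e+01] F [ 2.3 -0.1 -3.3] T [-0.021 -0.092  0.216] w 10.8 q [  0.  50. -13.  86.  14.  45. -16.]
```

play_rows --rows '[{"rx": 0, "ry": 0, "rz": -2.5, "dx": 0, "dy": 0, "dz": 0, "jaw": -1}, {"rx": 0, "ry": 0, "rz": -5, "dx": 0, "dy": 0, "dz": 0, "jaw": -1}]'

```text
clock: 11.58
tcp_pos: [598.7, 30.4, 303.8]
tcp_rot: [179.9, 0.1, 87.4]
ft_force: [1.7, 0.1, -4.0]
width: 11.1
```

```bash
python3 st.py
```

```text
11.58 tcp [598.7  30.4 303.8] [1.799e+02 1.000e-01 8.740e+01] F [ 1.7  0.1 -4. ] T [-0.047 -0.147  0.196] w 11.1 q [ -0.  50. -11.  86.  12.  45. -19.]
```

play_rows --rows '[{"rx": 0, "ry": 0, "rz": -2.5, "dx": 0, "dy": 0, "dz": 0, "jaw": -1}, {"rx": 0, "ry": 0, "rz": -5, "dx": 0, "dy": 0, "dz": 0, "jaw": -1}]'

```text
clock: 11.75
tcp_pos: [598.7, 30.4, 303.8]
tcp_rot: [179.9, 0.1, 82.3]
ft_force: [1.0, -0.1, -3.8]
width: 11.1
```

```bash
python3 st.py
```

```text
11.75 tcp [598.7  30.4 303.8] [1.799e+02 1.000e-01 8.230e+01] F [ 1.  -0.1 -3.8] T [-0.04  -0.154  0.155] w 11.1 q [ -1.  50. -10.  86.  11.  45. -23.]
```

play_rows --rows '[{"rx": 0, "ry": 0, "rz": -2.5, "dx": 0, "dy": 0, "dz": 0, "jaw": -1}, {"rx": 0, "ry": 0, "rz": -5, "dx": 0, "dy": 0, "dz": 0, "jaw": -1}]'

```text
clock: 11.92
tcp_pos: [598.7, 30.4, 303.8]
tcp_rot: [179.9, 0.1, 77.2]
ft_force: [1.3, 0.0, -4.2]
width: 10.9
```

```bash
python3 st.py
```

```text
11.92 tcp [598.7  30.4 303.8] [1.799e+02 1.000e-01 7.720e+01] F [ 1.3  0.  -4.2] T [-0.072 -0.131  0.21 ] w 10.9 q [ -2.  50.  -8.  86.   9.  44. -27.]
```

The torque rose from about 0.05 to 0.2 N m, starting at yaw ≈100°. I take that as the touch, about 87° from the start. A quarter turn more ends at yaw ≈10°, which leaves 67°.

play_rows --rows '[{"rx": 0, "ry": 0, "rz": -6, "dx": 0, "dy": 0, "dz": 0, "jaw": -1}, {"rx": 0, "ry": 0, "rz": -12, "dx": 0, "dy": 0, "dz": 0, "jaw": -1}, {"rx": 0, "ry": 0, "rz": -18, "dx": 0, "dy": 0, "dz": 0, "jaw": -1}, {"rx": 0, "ry": 0, "rz": -24, "dx": 0, "dy": 0, "dz": 0, "jaw": -1}, {"rx": 0, "ry": 0, "rz": -30, "dx": 0, "dy": 0, "dz": 0, "jaw": -1}, {"rx": 0, "ry": 0, "rz": -36, "dx": 0, "dy": 0, "dz": 0, "jaw": -1}, {"rx": 0, "ry": 0, "rz": -42, "dx": 0, "dy": 0, "dz": 0, "jaw": -1}, {"rx": 0, "ry": 0, "rz": -48, "dx": 0, "dy": 0, "dz": 0, "jaw": -1}, {"rx": 0, "ry": 0, "rz": -54, "dx": 0, "dy": 0, "dz": 0, "jaw": -1}, {"rx": 0, "ry": 0, "rz": -59, "dx": 0, "dy": 0, "dz": 0, "jaw": -1}, {"rx": 0, "ry": 0, "rz": -62, "dx": 0, "dy": 0, "dz": 0, "jaw": -1}, {"rx": 0, "ry": 0, "rz": -62, "dx": 0, "dy": 0, "dz": 0, "jaw": -1}]'

```text
clock: 12.92
tcp_pos: [599.0, 30.5, 303.9]
tcp_rot: [179.9, -0.0, 15.0]
ft_force: [4.6, -1.3, -4.8]
width: 11.0
```

```bash
python3 st.py
```

```text
12.92 tcp [599.   30.5 303.9] [179.9  -0.   15. ] F [ 4.6 -1.3 -4.8] T [-0.137 -0.955 -0.033] w 11.0 q [-10.  50.   9.  87. -10.  44. -72.]
```

play_rows --rows '[{"rx": 0, "ry": 0, "rz": -2.5, "dx": 0, "dy": 0, "dz": 0, "jaw": -1}, {"rx": 0, "ry": 0, "rz": -4.7, "dx": 0, "dy": 0, "dz": 0, "jaw": -1}, {"rx": 0, "ry": 0, "rz": -4.7, "dx": 0, "dy": 0, "dz": 0, "jaw": -1}]'

```text
clock: 13.17
tcp_pos: [599.1, 30.5, 303.8]
tcp_rot: [179.8, -0.0, 10.2]
ft_force: [1.5, -1.2, -2.8]
width: 11.3
```

```bash
python3 st.py
```

```text
13.17 tcp [599.1  30.5 303.8] [179.8  -0.   10.2] F [ 1.5 -1.2 -2.8] T [-0.155 -0.323  0.015] w 11.3 q [-11.  50.  11.  87. -12.  44. -76.]
```

play_rows --rows '[{"rx": 0, "ry": 0, "rz": 0, "dx": 0, "dy": 0, "dz": 0, "jaw": 0}, {"rx": 0, "ry": 0, "rz": 0, "dx": 0, "dy": 0, "dz": 0, "jaw": 0}, {"rx": 0, "ry": 0, "rz": 0, "dx": 0, "dy": 0, "dz": 0, "jaw": 0}, {"rx": 0, "ry": 0, "rz": 0, "dx": 0, "dy": 0, "dz": 0, "jaw": 0}, {"rx": 0, "ry": 0, "rz": 0, "dx": 0, "dy": 0, "dz": 0, "jaw": 0}, {"rx": 0, "ry": 0, "rz": 0, "dx": 0, "dy": 0, "dz": 0, "jaw": 0}, {"rx": 0, "ry": 0, "rz": 0, "dx": 0, "dy": 0, "dz": 30, "jaw": 0}, {"rx": 0, "ry": 0, "rz": 0, "dx": 0, "dy": 0, "dz": 70, "jaw": 0}, {"rx": 0, "ry": 0, "rz": 0, "dx": -40, "dy": 0, "dz": 100, "jaw": 0}, {"rx": 0, "ry": 0, "rz": 0, "dx": -80, "dy": -5, "dz": 110, "jaw": 0}, {"rx": 0, "ry": 0, "rz": 0, "dx": -120, "dy": -10, "dz": 110, "jaw": 0}, {"rx": 0, "ry": 0, "rz": 0, "dx": -150, "dy": -20, "dz": 110, "jaw": 0}]'

```text
clock: 14.17
tcp_pos: [446.6, 11.0, 414.7]
tcp_rot: [179.9, -0.1, 10.3]
ft_force: [0.8, -0.4, -0.6]
width: 42.9
```

```bash
python3 - <<'E'
from h import *
s=robot.get_state(); print(s['tcp_pos'],s['tcp_rot'],s['width'],s['ft_force'])
c=cam('wrist'); save(c,'w6.png',(200,0,460,195),3); P=cloud(c)
a=np.radians(7.1); u=np.array([np.cos(a),np.sin(a),0]);n=np.array([-u[1],u[0],0]); A=np.array([597.6,26.9,0])
L=(P-A)@u; W=(P-A)@n; Z=P[...,2]
m=(Z>140)&(Z<166)&(abs(L)<35)&(abs(W)<30); print(m.sum(),cv2.minAreaRect(P[m][:,:2].astype(np.float32)))
for nm,w0,w1,z0,z1 in(('cell',-22,22,42,55),('railL',30,40,32,46),('railR',-40,-30,32,46),('head',-15,15,98,112)):
    m=(W>w0)&(W<w1)&(Z>z0)&(Z<z1)&(L>-150)&(L<60)
    if m.sum()>20: print(nm,m.sum(),np.percentile(L[m],[.5,2]).round(1),np.median(Z[m]).round(1))
E
```

```text
[446.56099986  10.97303784 414.67818192] [ 1.79872207e+02 -9.56244053e-02  1.02940425e+01] 42.900651704883046 [ 0.8447807  -0.44301699 -0.63218144]
960 ((589.0048217773438, 28.243955612182617), (26.861923217773438, 12.088117599487305), 10.45036506652832)
cell 3415 [-86.5 -85.4] 48.6
railL 1299 [-75.2 -73.3] 40.2
railR 575 [-74.3 -72.4] 40.4
head 1178 [-26.7 -26.5] 105.3
```

View pics/w6.png

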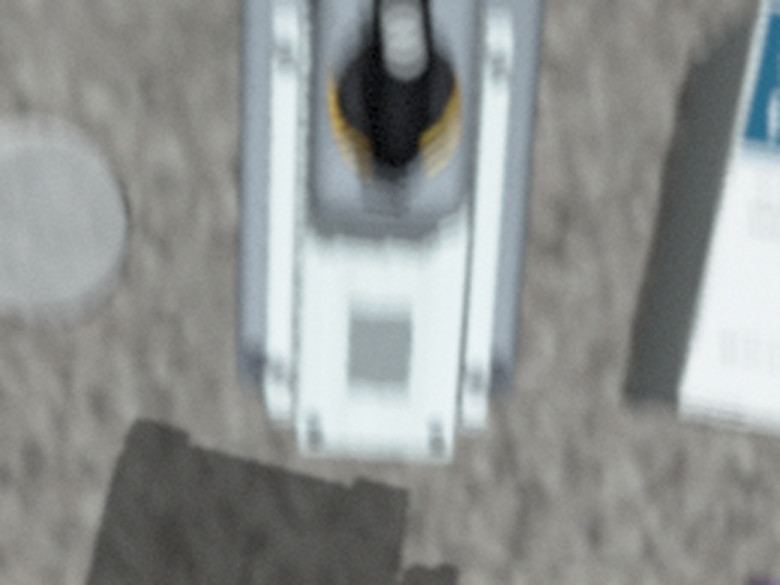

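The final crop shows the wing along the channel at (395,90) and the cell's front edge at row 455, unmoved. The gripper is clear. Handing in.

```bash
python3 -c "
from h import *
print(job_done())"
```

```text
the job is handed in; nothing more can be done
None
```

The cell is home against the back stop, and the knob is one quarter turn past the touch. The gripper has let go and backed away. I handed the job in at about 14 s, with no verdict reported.

- **Cell:** I pushed it with closed fingers until it met a firm stop, peaking at about 17 N, and the fingertips stopped advancing. Measured from the knob axis, its front is at about −87 to −88 mm (home is −88). It had not moved at the last check.
- **Knob:** It ran free at about 0.05 N m. The torque rose to about 0.2 N m around 87° of turn, which I took as the touch. I can place the touch only to about ±3°, because the torque reading was noisy. I then turned another 90° and released. The depth image puts the wing at 10.4°, against the gripper's 10.2° at release.
- **Check that disagreed:** the cell's front sticks out about 11 mm past the rail ends, where I expected 8 mm past the floor edge. I put this down to the rails ending short of the floor edge, because the firm stop and the distance from the knob axis both say the cell is home.
- **Bystanders:** the petri dish and carton looked undisturbed in the last picture. The bottle was not in view, but the arm never went near it.

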